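# Draw the sharpening steel out of the half-covered utensil box

## Robot

A 6-joint arm with a two-finger parallel gripper is mounted at the origin on a cart in front of the work surface, level with it; the furniture and walls round the work are solid. World frame = base frame: x ahead of the robot, y to its left, z up, the work surface at z = 0. Lengths are in m, angles in rad, forces in N, time in s.
With the tool pointing down it reaches from about 0.35 to 1 m from the base axis. Payload 7.1 kg.
Tool frame: the origin (TCP) lies between the finger pads; the fingertips stand 22 mm ahead of it and the grasp point (between the pads) lies 3 mm ahead of it; z points along the fingers, y is the line along which they close (so a half turn about z gives the same grasp; the last joint's range is limited). The gripper opens to 85 mm and grips with 20 to 120 N. Pads are 22 mm wide; open, the fingers measure 114 mm over their backs; the gripper's body (76 mm by 85 mm) begins 54 mm behind the grasp point. The pads swing forward as they close: fully open they stand 13 mm farther back than shut.
Start: joints at [-1.227, 0.423, 1.63, -0, 1.089, -0.019], TCP at [0.222, -0.584, 0.253] pointing down, gripper open.
Joint ranges: [-3, 3], [-0.9, 2.11], [0.09, 2.58], [-1.31, 4.45], [0.11, 2.69], [-2.54, 2.54]. Speed limits (rad/s): [2.39, 2.39, 3.01, 3.14, 3.14, 3.14].

## Interface

Orientations are given as a rotation vector (axis times angle).
In Python, from rig import manip gives the robot as it stands. The module is installed in compiled form; this text tells all that it offers. Calls block until the motion is done:
- manip.move_to(position, orientation): joint-space move of the TCP to a pose.
- manip.servo_line(position, orientation=None, rate=0.15): straight line of the TCP; orientation=None keeps the orientation; rate is the mean speed in m/s.
- manip.set_joints(angles): joint-space move.
- manip.command_gripper(opening, f_grip=None): finger opening in m; f_grip is the grip in N (None keeps the last); returns when the fingers have stopped.
- manip.hold(seconds).
- manip.solve_ik(position, orientation): joint angles nearest the present ones, or None.
- manip.camera(name): name is "scene" or "top" or "wrist"; returns a dict with "image" (400x640x3 uint8, red, green, blue), "fx", "fy", "cx", "cy" (pixels), "cam_to_world" (4x4, takes a point from camera to world coordinates); the wrist camera has in their place "mount" (4x4, takes a point from camera to tool coordinates, whose origin is the TCP and whose axes are the flange's). Camera axes: x right, y down, z forward; pixel columns grow to the right and rows downward; lengths in m; the calibration is good to about 2 mm. A picture is of the moment at which its call begins: read the wrist's pose just before it. There is no depth.
A pose or a line that the arm cannot do raises manip.IKError and nothing moves.
- manip.sign_off(): hands the job in; it is judged then, once.
Readings, each from a call of its own:
- manip.get_time(): time.
- manip.get_joint_positions(): joint angles.
- manip.get_joint_vel(): joint speeds.
- manip.get_tau(): joint torques, N m.
- manip.get_position(): TCP position.
- manip.get_ee_rot(): TCP orientation.
- manip.get_contact_force(): force on the tool from outside, world axes, zero at the start.
- manip.get_torque(): the same for the moment, N m.
- manip.get_width(): finger opening in m.
- manip.get_grip_force(): force on a finger pad.
Only numpy, scipy, OpenCV 4.12 (cv2) and the standard library are available. Lean on these libraries where they do the work, as an engineer would, in place of code of your own. Each camera call takes 0.05 s, during which the arm holds its last target. There are 200 camera calls.

## Task

The long sharpening steel lies in the half-covered utensil box, and a spice jar standing beside it is in the way. First stand the jar upright in the round well of the small dark wooden stand, fully down, and let go of it; then take the steel and tilt it out through the opening, handle end first, and finish while still holding it motionless in the air above the box, both its ends well clear (at least 4 cm) above the box's top. Do not tip the jar over and leave the matchbox and the egg cup alone.

Things in the scene. Friction and masses are not known exactly. Their poses are not given: they have to be found in the camera images.
- utensil_box: fixed light-wood box, 460 mm long (own x, pointing roughly away from the robot), 200 wide (y), 80 high; origin at the centre of its underside. Walls, floor and decks 5 mm thick: inside 450 x 190 mm, floor 5 mm above the worktop. Darker decks (underside 75, top 80 mm up) close its top except for one opening, x = -80 to 165 mm, full width, shorter than the 364 mm steel
- near_edge (a point): middle of the near deck's edge at the opening (box x = -80 mm, 80 mm up). The near deck reaches from here 150 mm to the box's near end; the steel's rod lies beneath it and must stay low there while the handle comes up: with the tip at the near end it can tilt at most about 22 degrees, and up to 40 as it comes out
- far_edge (a point): middle of the far deck's edge at the opening (box x = 165 mm, 80 mm up). The handle's end lies beneath this deck, 14 to 42 mm past the edge, so the steel must first slide that far towards the near end (the inside of the end wall is at box x = -225 mm), then tilt handle up and be drawn out lengthwise
- steel: sharpening steel, about 0.3 kg, on the box's floor beside the jar. Own y runs along it, tip to handle (about the box's +x); z up; origin on its underside near mid-length. Black handle y = 50 to 179 mm, 24 wide, 28 high (z = 0 to 28); rod y = -185 to 55, 12 wide, z = 8 to 19; foot under the rod at y = -170 to -158 reaches z = 0. Centre of mass at y = 63 mm
- steel_tip (a point): point at the tip of the steel (its y = -181 mm, on the rod's axis)
- steel_end (a point): point at the end of the steel's handle (its y = 179 mm, on the handle's axis)
- spice_jar: spice jar with red cap, 45 mm diameter, 106 mm high, 0.11 kg; stands upright on the box's floor in the opening, beside the steel's handle; origin at the centre of its underside, z up. Cap (44.6 mm across) from z = 85 to 106 mm, body below it 42 mm across
- jar_stand: fixed dark wooden block, 80 x 80 x 38 mm, beside the box on the left (+y); origin at the centre of its underside. In its middle a round well, 52 mm across, 28 mm deep: its floor is 10 mm above the worktop
- well_mouth (a point): centre of the well's mouth, on the top of the stand, 38 mm above the worktop
- matchbox: red matchbox, 36 x 56 x 16 mm, bystander; origin at the centre of its underside; left of the box towards its near end
- egg_cup: white egg cup, 49 mm across, 50 mm high, bystander; origin at the centre of its underside; left of the box towards its far end
- knife_block_2: second nearest of four fixed wooden knife blocks full of knives, in a row at y = -0.01 to -0.30 m, x = 0.26 to 0.94 m, up to 0.43 m high, between the arm's start on the right and the work on the left: pass them drawn in or high. Origin at the block's foot
Things that resemble listed ones, but are neither listed nor needed, are in the scene too. There is more than one size of the spice_jar; the job needs the smaller. Of the things shaped like the jar_stand, the wooden one is meant.

How it is judged:
On the way, in this order (a step that is already met when the one before it is completed fails the run):
1. the jar stands in the stand's well, upright and fully down, let go (horizontal distance between spice_jar and well_mouth below 0.01 m and z of spice_jar in the frame of jar_stand below 0.014 m and angle between spice_jar's own z axis and vertical below 0.12 rad and contact force between the fingers and spice_jar below 0.1 N), for 0.2 s.
2. the handle end stands out above the box while the tip is still inside it (height (world z) of steel_end above 0.09 m and height (world z) of steel_tip below 0.075 m and contact force between the fingers and steel above 0.5 N), for 0.05 s.
At the end, for the whole second after the job is handed in: The steel is held still in the fingers (under 0.05 m/s), both ends over 0.12 m above the worktop, its middle within 0.35 m of the box's centre in plan, touching no other thing; the released jar stands in the well: within 10 mm of its axis, 4 mm of its floor, tilt under 0.12 rad (all of step 1 and height (world z) of each of steel_tip, steel_end above 0.12 m and contact force between the fingers and steel above 1 N and contact force between steel and utensil_box below 0.1 N and contact force between steel and jar_stand below 0.1 N and contact force between steel and spice_jar below 0.1 N and contact force between steel and knife_block_2 below 0.1 N and horizontal distance between steel and utensil_box below 0.35 m and linear speed of steel below 0.05 m/s); the arm keeps its last pose, push and grip.
It fails at once if the jar is tipped over (angle between spice_jar's own z axis and vertical above 0.8 rad).
It fails at once if the matchbox is moved more than 20 mm (distance of matchbox from where it was at the start of the episode above 0.02 m).
It fails at once if the egg cup is moved more than 20 mm (distance of egg_cup from where it was at the start of the episode above 0.02 m).
It also fails if it takes over 67 s, if anything falls off the work surface, if the arm or the gripper's body presses on something with over 40 N, if the wrist force passes 120 N, or if a joint passes its speed limit or range.

## Working session

There is one attempt and no reset: what is moved stays moved. The work goes in short steps, each a Python script; the robot and the scene stay as the last script left them, time stands still between calls to the robot, and variables do not carry over. Pictures are saved under pics/ and viewed, at most 10 in all, crops included, and the job is handed in when it is done.

```bash
mkdir -p pics
python3 - <<'E'
from rig import manip
import cv2,numpy as np,pickle
d={}
for n in("scene","top"):
    c=manip.camera(n);d[n]=c;cv2.imwrite(f"pics/{n}0.png",c["image"][:,:,::-1]);print(n,c["fx"],c["cx"],c["cy"],np.round(c["cam_to_world"],3).tolist())
pickle.dump(d,open("c0.pkl","wb"))
print(manip.get_ee_rot(),manip.get_position(),manip.get_time(),manip.get_width())
c=manip.camera("wrist");print(c["mount"],c["fx"])
E
```

```text
scene 439.8863257687417 319.9347923622703 196.97016635126116 [[-0.855, -0.197, 0.479, -0.077], [-0.518, 0.349, -0.781, 1.123], [-0.013, -0.916, -0.4, 0.587], [0.0, 0.0, 0.0, 1.0]]
top 363.7971968548217 314.12118454574335 192.73293138878896 [[0.003, -0.99, 0.141, 0.376], [-1.0, -0.004, -0.007, 0.139], [0.007, -0.141, -0.99, 0.994], [0.0, 0.0, 0.0, 1.0]]
[-3.08866294e+00 -5.66533033e-01  3.54350206e-04] [ 0.22167319 -0.58386204  0.25259847] 0.1 0.08536369775189273
[[ 1.19452941e-03 -9.62273727e-01 -2.72080590e-01  6.94138425e-02]
 [ 9.99999281e-01  1.12113617e-03  4.25200011e-04  1.10917566e-03]
 [-1.04119407e-04 -2.72080903e-01  9.62274374e-01 -1.21185846e-01]
 [ 0.00000000e+00  0.00000000e+00  0.00000000e+00  1.00000000e+00]] 305.52364447339716
```

View pics/top0.png

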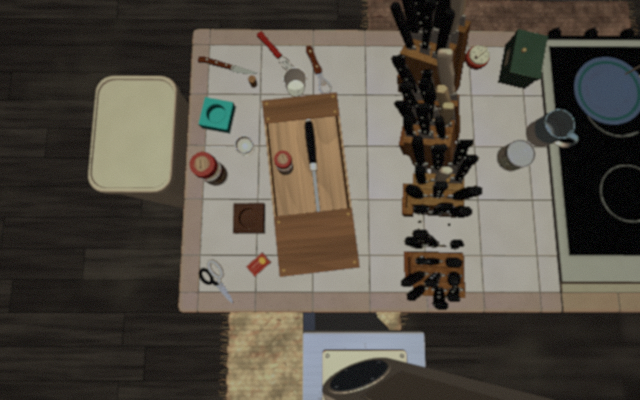

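View pics/scene0.png

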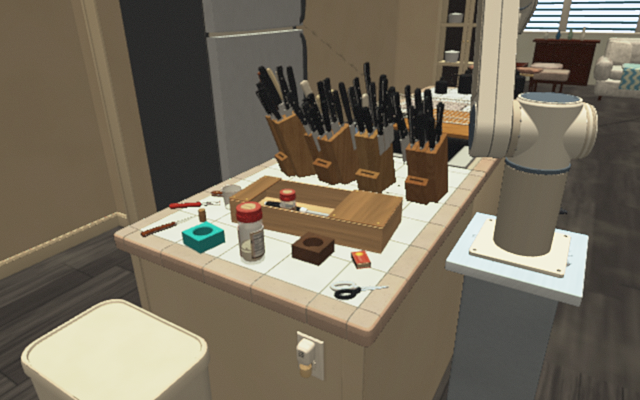

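The top view shows the small jar's cap at (283,161), the steel from (310,122) to (317,210), and the dark stand at (249,218). The box corners are at about (263,102), (335,95), (358,267) and (282,274). The scene view confirms the small jar is the one in the box and the big jar stands outside it. Next I'll move over the box, high and drawn in, and look with the wrist camera.

```bash
cat > h.py <<'E'
from rig import manip
import cv2,numpy as np,pickle
from scipy.spatial.transform import Rotation as R
def down(a,tilt=0):
    """tool z down, tool y at heading a (world)"""
    y=np.array([np.cos(a),np.sin(a),0]);z=np.array([0,0,-1.]);x=np.cross(y,z)
    return R.from_matrix(np.c_[x,y,z])
def rv(r): return r.as_rotvec()
def ray(c,uv,z,T=None):
    T=c["cam_to_world"] if T is None else T
    d=T[:3,:3]@np.array([(uv[0]-c["cx"])/c["fx"],(uv[1]-c["cy"])/c["fy"],1]);p=T[:3,3]
    return p+d*(z-p[2])/d[2]
def wrist():
    p=manip.get_position();r=R.from_rotvec(manip.get_ee_rot()).as_matrix()
    c=manip.camera("wrist");M=np.eye(4);M[:3,:3]=r;M[:3,3]=p;c["cam_to_world"]=M@c["mount"];return c
E
python3 - <<'E'
from h import *
c=pickle.load(open("c0.pkl","rb"))["top"]
for n,uv,z in [("jar",(283,161),.111),("stand",(249,218),.038),("fl",(263,102),.08),("fr",(335,95),.08),("nr",(358,267),.08),("nl",(282,274),.08),("hend",(308,122),.02),("tip?",(317,211),.02),("egg",(244,145),.05),("match",(259,264),.016)]:
    print(n,np.round(ray(c,uv,z),3))
q0=np.array(manip.get_joint_positions())
# raise on the right side, drawn in
dirv=np.array([np.cos(q0[0]),np.sin(q0[0])])
for r,z in [(.45,.6),(.4,.6),(.4,.55),(.5,.6),(.45,.5)]:
    q=manip.solve_ik([*(dirv*r),z],manip.get_ee_rot()); print(r,z,None if q is None else np.round(q,2))
E
```

```text
jar [0.581 0.21  0.111]
stand [0.445 0.303 0.038]
fl [0.747 0.268 0.08 ]
fr [0.767 0.078 0.08 ]
nr [0.322 0.024 0.08 ]
nl [0.304 0.211 0.08 ]
hend [0.713 0.15  0.02 ]
tip? [0.465 0.124 0.02 ]
egg [0.638 0.32  0.05 ]
match [0.325 0.277 0.016]
0.45 0.6 [-1.25 -0.07  1.47 -0.    1.74 -0.05]
0.4 0.6 [-1.26 -0.16  1.55 -0.    1.75 -0.05]
0.4 0.55 [-1.26 -0.16  1.65 -0.    1.65 -0.05]
0.5 0.6 [-1.25  0.02  1.39 -0.    1.74 -0.04]
0.45 0.5 [-1.25 -0.06  1.66 -0.    1.53 -0.05]
```

Run:
```python
from h import *
q=manip.solve_ik([.45*np.cos(-1.25),.45*np.sin(-1.25),.6],manip.get_ee_rot())
manip.set_joints(q)
q=list(manip.get_joint_positions());q[0]=.35;manip.set_joints(q)
o=rv(down(np.pi/2+.124))
qq=manip.solve_ik([.5,.19,.40],o);print(np.round(qq,2))
manip.move_to([.5,.19,.40],o);manip.hold(.3)
c=wrist();pickle.dump(c,open("c1.pkl","wb"));cv2.imwrite("pics/w1.png",c["image"][:,:,::-1])
print(manip.get_time(),manip.get_position())
```

```text
[ 0.34  0.15  1.66  0.    1.33 -1.35]
5.4583 [0.50001831 0.19003587 0.40043818]
```

View pics/w1.png

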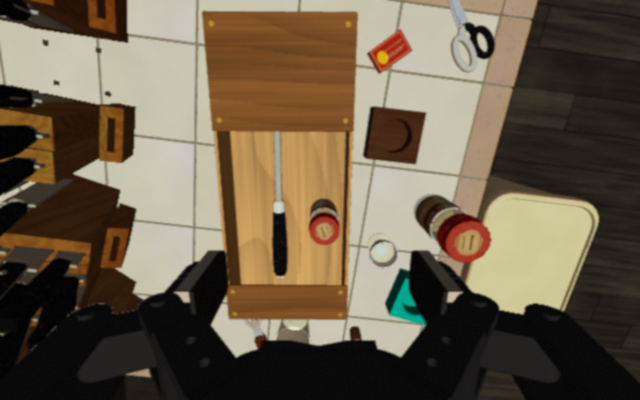

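The wrist view shows the cap at (324,229), the handle from (279,203) to (280,275), the stand at about (395,135), and the deck edges at rows 130 and 286. I'll refine these with masks.

Run:
```python
from h import *
W=pickle.load(open("c1.pkl","rb"));T=pickle.load(open("c0.pkl","rb"))["top"]
def comp(m,seed):
    n,l,s,ce=cv2.connectedComponentsWithStats(m.astype(np.uint8));
    d=[np.hypot(*(ce[i]-seed)) if s[i,4]>20 else 1e9 for i in range(n)];i=int(np.argmin(d));return (l==i),ce[i],s[i]
def hsv(c): return [a.astype(int) for a in cv2.split(cv2.cvtColor(c["image"],cv2.COLOR_RGB2HSV))]
for nm,c,cap,han,st in(("W",W,(324,229),(280,240),(395,135)),("T",T,(283,161),(309,140),(249,218))):
    h,s,v=hsv(c)
    m,ce,stt=comp(((h<8)|(h>172))&(s>110)&(v>70),cap)
    print(nm,"cap",stt,ce,[np.round(ray(c,ce,z),4)[:2] for z in(.1,.105,.111)])
    m,ce,stt=comp(v<50,han);r=cv2.minAreaRect(np.argwhere(m)[:,::-1].astype(np.float32))
    b=cv2.boxPoints(r);b=b[np.argsort(b[:,1])];e0=(b[0]+b[1])/2;e1=(b[2]+b[3])/2
    print(nm,"handle",stt,r,[np.round(ray(c,e,z),4)[:2] for e in(e0,e1) for z in (.019,.033)])
    m,ce,stt=comp((v<95)&(s>70)&(h<25),st);ys,xs=np.nonzero(m);r=cv2.minAreaRect(np.c_[xs,ys].astype(np.float32))
    print(nm,"stand",stt,ce,r,np.round(ray(c,r[0],.038),4)[:2],[np.round(ray(c,p,.038),3)[:2].tolist() for p in cv2.boxPoints(r)])
for p in[(205,12),(357,14),(354,130.5),(216,130.5),(230,286),(347,286),(230,319),(347,319)]: print("box",p,np.round(ray(W,p,.08),3)[:2])
A=cv2.resize(W["image"][90:330,190:450,::-1],None,fx=3,fy=2.5,interpolation=cv2.INTER_CUBIC)[:, :780];cv2.imwrite("pics/w1c.png",A)
```

```text
W cap [310 213  29  31 412] [324.12621359 227.73058252] [array([0.5894, 0.2095]), array([0.5875, 0.2091]), array([0.5853, 0.2087])]
W handle [274 214  12  61 693] ((279.5, 244.0), (60.0, 11.0), 90.0) [array([0.604 , 0.1351]), array([0.5993, 0.1364]), array([0.7192, 0.1456]), array([0.7113, 0.1466])]
W stand [ 364  107   61   56 2684] [393.55253353 134.62034277] ((394.0231018066406, 134.84970092773438), (53.524131774902344, 52.4597282409668), 8.746162414550781) [0.447  0.3012] [[0.486, 0.26], [0.408, 0.259], [0.409, 0.341], [0.488, 0.346]]
T cap [274 151  17  18 140] [282.48571429 159.99285714] [array([0.5862, 0.2124]), array([0.585, 0.212]), array([0.5836, 0.2115])]
T handle [306 122  10  40 268] ((310.0099182128906, 141.59901428222656), (39.60247802734375, 7.2637715339660645), 84.2894058227539) [array([0.7141, 0.1496]), array([0.7093, 0.1494]), array([0.602 , 0.1382]), array([0.5987, 0.1382])]
T stand [234 203  30  30 871] [248.52927669 217.94833525] ((248.5, 217.5), (29.0, 29.0), 90.0) [0.4459 0.3043] [[0.484, 0.344], [0.484, 0.267], [0.408, 0.265], [0.408, 0.341]]
box (205, 12) [0.325 0.022]
box (357, 14) [0.303 0.215]
box (354, 130.5) [0.447 0.234]
box (216, 130.5) [0.471 0.041]
box (230, 286) [0.716 0.072]
box (347, 286) [0.692 0.261]
box (230, 319) [0.779 0.075]
box (347, 319) [0.754 0.27 ]
```

View pics/w1c.png

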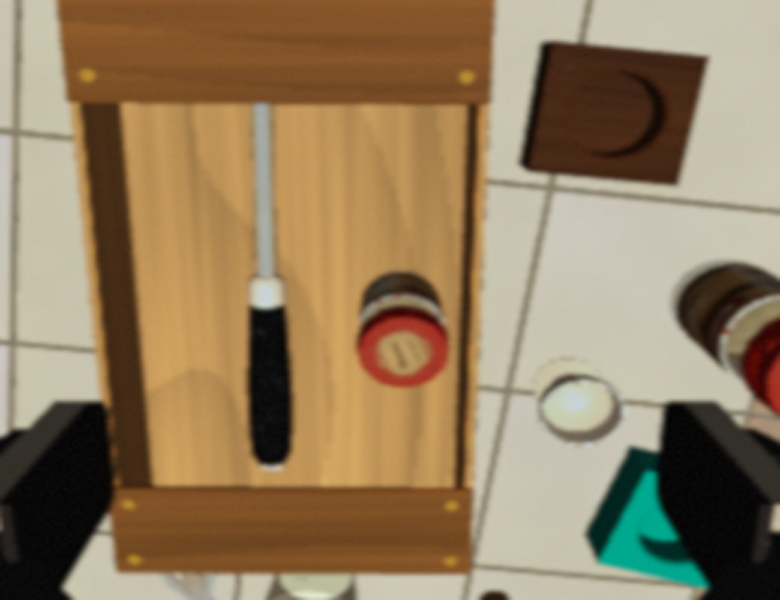

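Run:
```python
from h import *
o=rv(down(np.pi/2+.124));J=np.array([.5865,.2098])
manip.move_to([*J,.2],o)
manip.servo_line([*J,.104],o,rate=.1)
manip.command_gripper(.03,f_grip=40);print(manip.get_width(),manip.get_grip_force(),manip.get_contact_force())
manip.servo_line([*J,.235],o,rate=.12)
manip.servo_line([.4475,.304,.235],o,rate=.15);manip.hold(.3)
print(manip.get_width(),manip.get_time())
c=wrist();pickle.dump(c,open("c2.pkl","wb"));t=manip.camera("top")
a=cv2.resize(c["image"][40:400,140:500,::-1],(400,400));b=cv2.resize(t["image"][150:270,200:320,::-1],(400,400),interpolation=cv2.INTER_CUBIC)
cv2.imwrite("pics/w2.png",np.hstack([a,b]))
```

```text
0.04349648560526264 40.412153005599976 [-0.83658176 -0.97836149  5.77750533]
0.04354533850787949 10.725
```

View pics/w2.png

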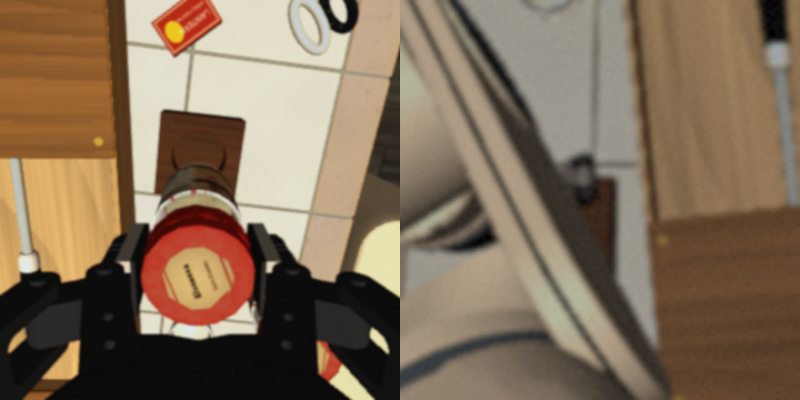

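The jar is held upright with its cap centre at crop (198,272). The stand's near edge runs from (163,112) to (244,122), with the well behind it. I'll compute the offsets.

Run:
```python
from h import *
c=pickle.load(open("c2.pkl","rb"));f=lambda u,v:(140+u*.9,40+v*.9)
print("cap",ray(c,f(198,272),.242),manip.get_position())
A=ray(c,f(163,111),.038);B=ray(c,f(245,121),.038);d=(B-A)[:2];print(A,B,np.linalg.norm(d));d/=np.linalg.norm(d)
print("centre",((A+B)/2)[:2]+.04*np.array([d[1],-d[0]]),((A+B)/2)[:2]-.04*np.array([d[1],-d[0]]))
W=pickle.load(open("c1.pkl","rb"))
g=lambda u,v:(190+u/3,90+v/2.5)
P=[ray(W,g(*p),.038)[:2] for p in((548,45),(707,57),(678,184),(532,168))];print(np.round(P,3),np.mean(P,0))
```

```text
cap [0.44830622 0.30295675 0.242     ] [0.44770077 0.30382341 0.23494228]
[0.40821418 0.26553486 0.038     ] [0.40784866 0.34195298 0.038     ] 0.0764189881434448
centre [0.44803097 0.30393525] [0.36803188 0.3035526 ]
[[0.412 0.261]
 [0.409 0.343]
 [0.487 0.344]
 [0.486 0.266]] [0.4483375  0.30364672]
```

Run:
```python
from h import *
o=rv(down(np.pi/2+.124));S=[.4478,.3038]
f0=np.array(manip.get_contact_force())
for z,r in((.15,.12),(.125,.05),(.113,.03),(.1095,.02)):
    manip.servo_line([*S,z],o,rate=r);f=np.array(manip.get_contact_force())-f0;print(z,np.round(f,1),round(manip.get_position()[2],4))
    if f[2]>8:print("contact");break
```

```text
0.15 [-0.3 -1.3 -0.6] 0.1505
0.125 [-0.5 -0.9 -0.6] 0.1248
0.113 [ 0.3 -1.7 -0.7] 0.1128
0.1095 [-0.5 -1.   2.1] 0.1097
```

Run:
```python
from h import *
o=rv(down(np.pi/2+.124));S=[.4478,.3038]
manip.command_gripper(.085)
manip.servo_line([*S,.28],o,rate=.2)
o=rv(down(np.pi/2+.1))
manip.servo_line([.6,.145,.28],o,rate=.25);manip.hold(.3)
c=wrist();pickle.dump(c,open("c3.pkl","wb"));s=manip.camera("scene");print(manip.get_time(),manip.get_position(),np.round(manip.get_joint_positions(),2))
a=c["image"][0:400,170:570,::-1];b=cv2.resize(s["image"][180:300,240:360,::-1],(400,400),interpolation=cv2.INTER_CUBIC)
cv2.imwrite("pics/w3.png",np.hstack([a,b]))
```

```text
16.1333 [0.59975936 0.14547758 0.28014398] [ 0.22  0.38  1.62  0.    1.13 -1.45]
```

View pics/w3.png

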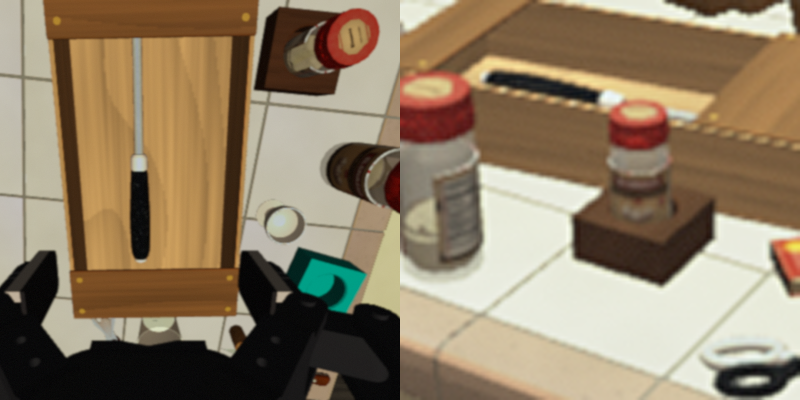

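The jar stands upright in the well. The steel's ferrule starts at (308,155) and its handle ends at (311,262); the deck edges are at rows 38 and 270 (full-image pixels). I'll compute the steel's position now.

Run:
```python
from h import *
c=pickle.load(open("c3.pkl","rb"))
for n,p,zs in(("rod",(307,42),(.0185,.024)),("fer",(308,155),(.0185,.03)),("end",(311,261.5),(.0185,.03)),("neL",(225,38),(.08,)),("neR",(420,37),(.08,)),("feL",(246,271),(.08,)),("feR",(408,268),(.08,)),("fcL",(250,316),(.08,)),("fcR",(404,316),(.08,))):
    print(n,[np.round(ray(c,p,z),4)[:2].tolist() for z in zs])
v=c["image"][150:270,296:326].max(2);ys,xs=np.nonzero(v<60);print(ys.min()+150,ys.max()+150,[(r+150,round(xs[ys==r].mean()+296,1),(ys==r).sum()) for r in range(25,115,15)])
```

```text
rod [[0.4535, 0.1173], [0.4546, 0.1176]]
fer [[0.5806, 0.1304], [0.5791, 0.1306]]
end [[0.7258, 0.1482], [0.7199, 0.1478]]
neL [[0.4706, 0.0429]]
neR [[0.4509, 0.2269]]
feL [[0.7145, 0.0722]]
feR [[0.6914, 0.2597]]
fcL [[0.7752, 0.0794]]
fcR [[0.7559, 0.2666]]
172 258 [(175, np.float64(309.0), np.int64(15)), (190, np.float64(309.0), np.int64(17)), (205, np.float64(309.5), np.int64(18)), (220, np.float64(309.5), np.int64(18)), (235, np.float64(310.0), np.int64(17)), (250, np.float64(310.5), np.int64(16))]
```

Run:
```python
from h import *
a=.112;o=rv(down(np.pi/2+a));G=[.6075,.1345]
manip.command_gripper(.06)
manip.servo_line([*G,.13],o,rate=.2)
manip.servo_line([*G,.05],o,rate=.1)
f0=np.array(manip.get_contact_force())
manip.servo_line([*G,.031],o,rate=.04);print(np.round(np.array(manip.get_contact_force())-f0,1))
manip.command_gripper(.01,f_grip=80);print(manip.get_width(),manip.get_grip_force(),np.round(np.array(manip.get_contact_force())-f0,1),manip.get_position(),manip.get_time())
c=wrist();cv2.imwrite("pics/w4.png",c["image"][:,:,::-1])
```

```text
[-0.3  0.1 -0.3]
0.022653818945260997 79.12953972816467 [-2.5  1.4  6.5] [0.60777336 0.13458418 0.03153491] 19.4083
```

View pics/w4.png

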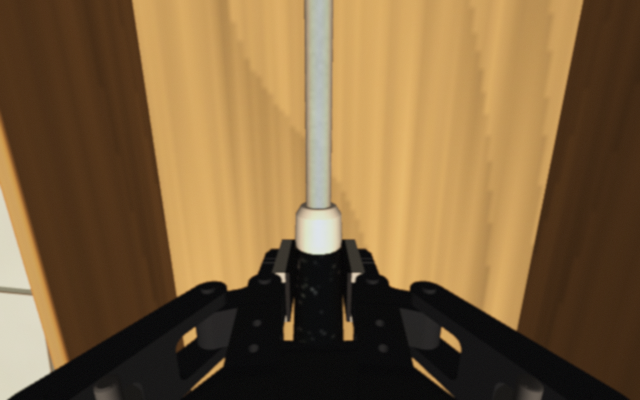

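The handle is gripped squarely, with the ferrule's start at about (319,206). I'll take the grasp position from that and then lift 3 mm and slide the steel.

Run:
```python
from h import *
c=wrist();p=np.array(manip.get_position());a=.112;u=np.array([np.cos(a),np.sin(a),0])
F=ray(c,(319,206),.019);yg=.05+(p-F)@u
bc=np.array([.540,.145]);bu=np.array([np.cos(.127),np.sin(.127)])
org=p-u*yg;xb=(org[:2]-bc)@bu;print("yg",yg,"origin box x",xb,"end",xb+.179,"tip",xb-.185)
f0=np.array(manip.get_contact_force())
o=manip.get_ee_rot()
manip.servo_line(p+[0,0,.003],rate=.03)
print(np.round(np.array(manip.get_contact_force())-f0,1))
b=p+[0,0,.003]
for s in(.015,.025,.030):
    manip.servo_line(b-u*s,rate=.06);f=np.array(manip.get_contact_force())-f0;print(s,np.round(f,1),manip.get_width())
    if np.abs(f[:2]@u[:2])>10:break
```

```text
yg 0.07829799505387065 origin box x -0.012407186793374419 end 0.16659281320662558 tip -0.1974071867933744
[ 2.3 -0.4 -7.8]
0.015 [ 2.2 -1.3 -8.9] 0.02248885403145823
0.025 [ 1.3 -1.1 -8.7] 0.022721928889296562
0.03 [ 1.3  0.6 -8. ] 0.022608004691913746
```

Run:
```python
from h import *
p=np.array(manip.get_position());r0=R.from_rotvec(manip.get_ee_rot());a=.112;u=np.array([np.cos(a),np.sin(a),0])
ax=np.cross(u,[0,0,1]);yg=.075
P=p-u*(yg+.164);P[2]=.008
f0=np.array(manip.get_contact_force())
def go(th,adv=0,up=0,rate=.06):
    Q=R.from_rotvec(ax*np.radians(th));q=P+Q.apply(p-P)+Q.apply(u)*adv+[0,0,up]
    manip.servo_line(q,rv(Q*r0),rate=rate)
    f=np.array(manip.get_contact_force())-f0;print(th,adv,np.round(f,1),round(manip.get_width(),4),round(manip.get_time(),1));return np.linalg.norm(f)>15
pickle.dump((p,r0.as_rotvec(),u,P),open("piv.pkl","wb"))
for th in(3,6,9,12,15,18):
    if go(th):print("STOP");break
c=manip.camera("scene");cv2.imwrite("pics/s5.png",cv2.resize(c["image"][80:300,180:480,::-1],(800,587)))
```

```text
3 0 [ 0.3 -0.7 -1.3] 0.0223 21.1
6 0 [ 1.1 -0.5 -0.5] 0.0225 21.5
9 0 [ 0.9 -0.1 -0.6] 0.0224 21.8
12 0 [ 0.2 -1.8 -1.1] 0.0226 22.2
15 0 [ 0.9 -1.  -1.3] 0.0222 22.5
18 0 [-0.4 -0.9 -0.6] 0.0227 22.9
```

View pics/s5.png

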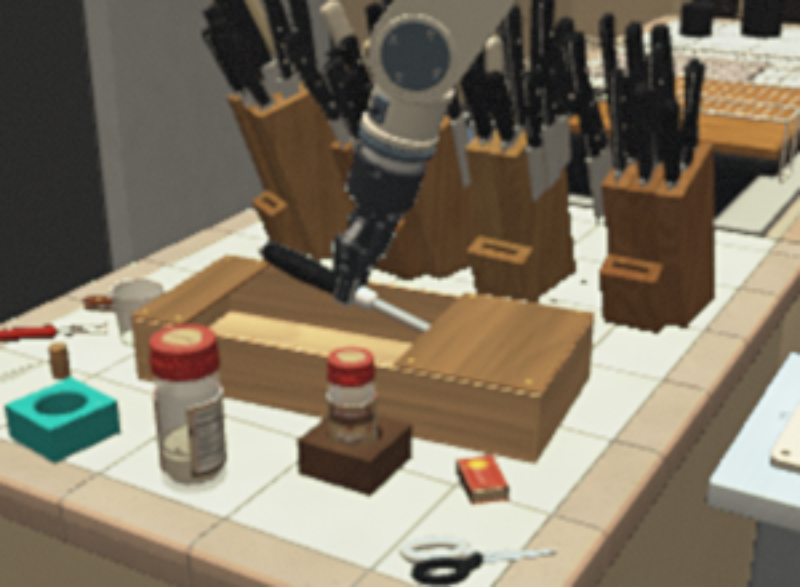

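The handle is up and out of the opening, at about (270,250). The rod is still under the near deck with no contact, and the jar is still upright. Now I'll draw the steel out along its axis and lift it.

Run:
```python
from h import *
p,rr,u,P=pickle.load(open("piv.pkl","rb"));r0=R.from_rotvec(rr);ax=np.cross(u,[0,0,1]);Q=R.from_rotvec(ax*np.radians(18))
b=P+Q.apply(p-P);f0=np.array(manip.get_contact_force());ok=True
for adv in(.04,.08,.12,.15,.175):
    manip.servo_line(b+Q.apply(u)*adv,rv(Q*r0),rate=.07)
    f=np.array(manip.get_contact_force())-f0;print(adv,np.round(f,1),round(manip.get_width(),4))
    if np.linalg.norm(f)>15:ok=False;print("STOP");break
if ok:
    manip.servo_line(b+Q.apply(u)*.175+[0,0,.13],rate=.1);manip.hold(1)
c=manip.camera("scene");cv2.imwrite("pics/s6.png",cv2.resize(c["image"][50:290,160:480,::-1],(800,600)));print(manip.get_time(),manip.get_position(),manip.get_grip_force())
```

```text
0.04 [-0.4  0.5  0.2] 0.0223
0.08 [-0.2 -0.1 -0.2] 0.0224
0.12 [-0.7  0.5  0.2] 0.0226
0.15 [-1.1  0.6 -1.2] 0.0223
0.175 [-0.3 -0.1  0.6] 0.0225
28.7 [0.72322292 0.14758211 0.29111619] 78.57152938842773
```

View pics/s6.png

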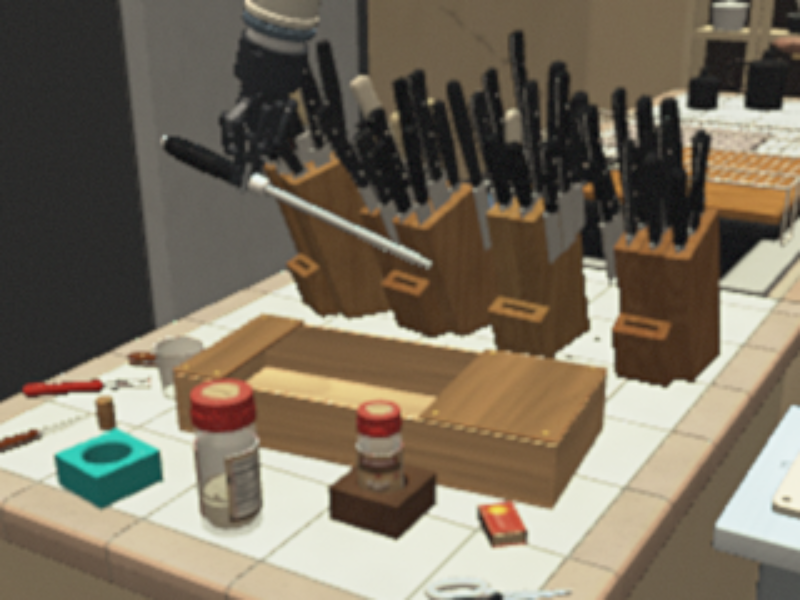

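The steel is held clear of the box, with its tip at about (430,265) and an estimated 0.2 m above the worktop. The jar is standing in the well, and the matchbox looks undisturbed.

```bash
python3 -c "
from rig import manip
print(manip.sign_off())"
```

```text
the job is handed in; nothing more can be done
None
```

The job is handed in at about 29 s on the robot's clock: the jar stands released in the wooden stand's well, and the steel is held still above the box with its tip about 0.2 m up; the hand-in returned no verdict.

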